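Seat the filter cone in the pour-over stand

ROBOT

A 6-joint arm with a two-finger parallel gripper is mounted at the origin on a cart in front of the work surface, level with it; the furniture and walls round the work are solid. World frame = base frame: x ahead of the robot, y to its left, z up, the work surface at z = 0. Lengths are in m, angles in rad, forces in N, time in s.
With the tool pointing down it reaches from about 0.35 to 0.775 m from the base axis. Payload 5.5 kg.
Tool frame: the origin (TCP) lies at the very end of the fingers, on their centre line; the grasp point (between the pads) lies env.pinch_z behind it (env.pinch_z is the distance from the TCP to the grasp point, in m); z points along the fingers, y is the line along which they close (so a half turn about z gives the same grasp; the last joint's range is limited). The gripper opens to 85 mm and grips with 20 to 120 N. Pads are 22 mm wide; open, the fingers measure 114 mm over their backs; the gripper's body (76 mm by 85 mm) begins 54 mm behind the grasp point. The pads swing forward as they close: fully open they stand 13 mm farther back than shut.
Start: joints at [-1.362, 0.313, 0.046, 1.304, 0, 1.431], TCP at [0.197, -0.54, 0.231] pointing down, gripper open.
Joint ranges: [-2.76, 2.76], [-0.86, 1.69], [-1.03, 1.26], [-2.2, 2.34], [-1.47, 1.5], [-3.14, 3.14]. Speed limits (rad/s): [2.57, 2.57, 3.14, 3.14, 3.14, 3.14].

INTERFACE

Orientations are given as a unit quaternion [w, x, y, z].
In Python, from workcell import env, eyes gives the robot as it stands.
- The arm moves only by the shell command python3 -m jog 'ROWS' [FORCE]. ROWS is JSON, one flat list of numbers, 7 for each row, row after row: the shift along the world's x, y, z as a fraction of full scale, then the turn, a rotation vector about the world's x, y, z as a fraction of full scale, then the opening, from -1 (shut) to 1 (fully open), so that 0 is half open. A call has 1 to 12 rows; each row is the pose to reach, as a shift and turn from the pose commanded when the call began, turning the shorter way round; what a row does not reach only later rows make up. Full scale, the value 1, is 20 cm for a shift and pi rad for a turn. A row lasts 1/12 s, in which the tool goes at most 41.7 mm and 7.16 degrees, less where a joint would pass 70% of its speed; a pose out of reach is approached as far as the arm can. A call with a number of a shift or a turn outside -1 to 1 is refused whole. A call with a gripper value outside its range is refused whole. The fingers move at their own pace and stop on an object; FORCE is the grip in N (left out, the last holds). Time passes only in rows, so rows that repeat a pose let the fingers close. It gives the time, the measured TCP pose, the force, the opening and the grip force at its end, in the units of the state.
- env.get_state(): the state, without advancing time (a new reading comes with each control period).
- eyes.read_camera(name): name is "scene" or "top"; returns (picture, depth): 420x560x3 uint8, red, green, blue; 420x560 float32, m along the optical axis (not along the pixel's ray), 0 where there is no reading.
- eyes.calibration(name): a dict with "fx", "fy", "cx", "cy" (pixels), "R" (3x3) and "t" (3): a world point X has camera coordinates R X + t. Camera axes: x right, y down, z forward; pixel columns grow to the right and rows downward; lengths in m; the calibration is good to about 2 mm. A picture is of the moment at which its call begins. calibration takes no time and is no camera call.
- env.hand_in(): hands the job in; it is judged then, once.
The state is a dict: "clock": time; "joint_pos": joint angles; "qvel": joint speeds; "tau": joint torques, N m; "tcp_pos": TCP position; "orientation": TCP orientation; "wrist_force": force on the tool from outside, world axes, zero at the start; "ft_torque": the same for the moment, N m; "finger_gap": finger opening in m; "grip_force": force on a finger pad.
Only numpy, scipy, OpenCV 4.12 (cv2) and the standard library are available. Lean on these libraries where they do the work, as an engineer would, in place of code of your own. Each camera call takes 0.05 s, during which the arm holds its last target. There are 200 camera calls.

TASK

Pick up the steel coffee-filter cone by its knob and set it gently, without dropping it, into the orange tapered collar of the pour-over stand, letting it centre itself. Then press the cone down so that the stiff collar sinks fully home in its ring, and hold it firmly against the stop for a moment with at least 15 N (1.5 kg), but never push on the stand with more than 30 N (3 kg). Leave the cone sitting upright and centred in the collar, and do not disturb the mug below, the spice jar or the salt shaker.

Things in the scene. Friction and masses are not known exactly. Their poses are not given: they have to be found in the camera images.
- cone_mid (a point): Centre of the loose steel filter cone, on its axis, 44 mm above its underside; z is its axis, up. 220 g, closed, rigid, stands on the table at the start. Heights over the underside: bottom 40 mm across at 0, widening evenly to 86 mm across at 40 mm; black lid 90 mm across from 40 to 46 mm.
- cone_knob (a point): Centre of the flat top of the cone's black knob, 88 mm above the cone's underside, on its axis. The round knob is 28 mm across and reaches from 54 to 88 mm above the underside; the neck below it (46 to 54 mm) is 16 mm across. The knob may be gripped, and pressed on from above.
- stand: Pour-over stand, fixed. Origin on the table exactly under the collar's vertical axis; its +x points to the post. Wooden base 130 mm wide, 14 mm high, from 60 mm in front of the axis to 105 mm behind it. A dark ring (96 mm across) clamped to the post carries the orange collar. The clamp, which does not slip, is at another height every time.
- post_top (a point): Top of the stand's steel post (12 mm thick), 225 mm above the table, 82 mm behind the collar's axis. The collar's rim, standing proud, is somewhere from 161 to 201 mm above the table; its height is not given, so feel for it. The seated cone's underside is 28 mm below this rim.
- collar (a joint): How far (m) the orange collar is pressed into its ring: 0 proud by 8 mm (start), 0.008 fully home, rim flush with the ring, on a hard stop. About 9 N moves it; it stays where left; the cone's weight does not move it. Collar 16 mm tall, open below, 72 mm wide inside at the rim and 54 mm at the bottom, tapered like the cone.
- mug: Enamel mug standing on the stand's base under the collar, 92 mm tall, its rim 106 mm above the table. Bystander. Origin at its underside, 15 mm off the cup's centre line toward the handle.
- spice_jar: Spice jar with yellow cap, 44 mm in diameter, 106 mm tall; origin at the centre of its underside. Bystander.
- salt_shaker: Grey salt shaker, 44 mm in diameter, 90 mm tall; origin at the centre of its underside. Bystander.
Mind the look-alikes: they are no part of the job. Leave any blue or pink look-alike of the part that bears cone_mid alone.

How it is judged:
By the outcome, as a careful person would: the job done as asked, in the order asked, and still so for the second after the job is handed in, with the robot touching nothing.
It also fails if it takes over 72 s, if anything falls off the work surface, if the arm or the gripper's body presses on something with over 40 N, if the wrist force passes 120 N, or if a joint passes its speed limit or range.

## Working session

There is one attempt and no reset: what is moved stays moved. The work goes in short steps, Python scripts to look and compute and a shell command to move; the robot and the scene stay as the last step left them, time stands still between calls to the robot, and variables do not carry over. Pictures are saved under pics/ and viewed, at most 10 in all, crops included, and the job is handed in when it is done.

```bash
mkdir -p pics; python3 - <<'E'
from workcell import env, eyes
import cv2,numpy as np
for n in("scene","top"):
    p,d=eyes.read_camera(n); cv2.imwrite(f"pics/{n}0.png",p[:,:,::-1]); np.savez(f"{n}0.npz",p=p,d=d)
    c=eyes.calibration(n); print(n,c)
s=env.get_state();print(s,env.pinch_z)
E
```

```text
scene {'fx': 508.8866795297803, 'fy': 508.8866795297803, 'cx': 284.9181424843553, 'cy': 214.51501604037801, 'R': array([[-0.60204165, -0.79845292,  0.00433531],
       [-0.38745648,  0.28739007, -0.87594773],
       [ 0.6981571 , -0.52903675, -0.48238655]]), 't': array([0.32774867, 0.35846028, 0.87136024])}
top {'fx': 457.75216715373017, 'fy': 457.75216715373017, 'cx': 284.6592965995593, 'cy': 216.5247831826263, 'R': array([[-0.02281013, -0.99923998,  0.03160958],
       [-0.99545497,  0.01977683, -0.09315731],
       [ 0.09246138, -0.03359084, -0.99514951]]), 't': array([-0.01072182,  0.54988713,  1.14473509])}
{'clock': 0.1, 'joint_pos': array([-1.36158329e+00,  3.13930886e-01,  4.51201117e-02,  1.30357704e+00,
        1.21408891e-05,  1.43119401e+00]), 'qvel': array([ 0.00046534, -0.00172107,  0.00256544,  0.00204181,  0.00011487,
       -0.0007561 ]), 'tau': array([ 2.56462881e-03, -4.81724167e+01,  2.99244297e+01,  1.26828934e-02,
       -1.08741776e-04, -1.13511334e-06]), 'tcp_pos': array([ 0.19642899, -0.53994922,  0.2305061 ]), 'orientation': array([-7.95473340e-04,  9.84829183e-01,  1.73524772e-01, -2.16238025e-05]), 'wrist_force': array([-0.15013451,  0.14257153, -0.23279294]), 'ft_torque': array([-0.017717  ,  0.04050006, -0.00384959]), 'grip_force': 0.0, 'finger_gap': 0.08544216930804026} 0.0187
```

View pics/scene0.png

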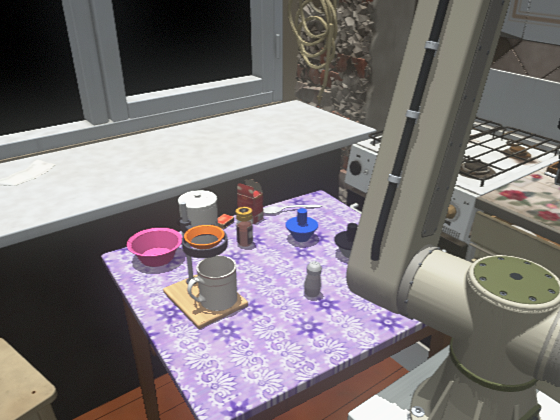

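View pics/top0.png

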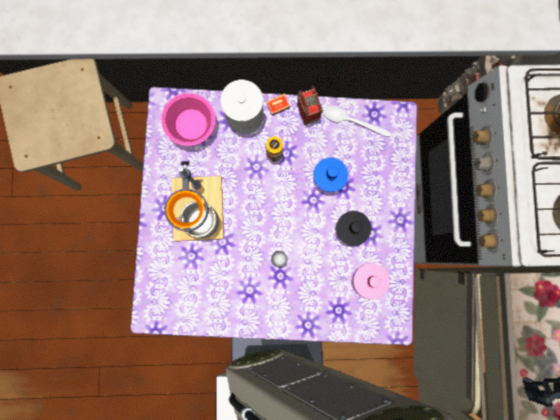

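The top view shows three cone-shaped things: blue (331,175), black lid (353,229) and pink (371,282). The black-lidded steel one at (353,229) fits the description. The orange collar is at (186,210), the post top at about (185,163), the jar at (275,147) and the shaker at (279,259).

```bash
cat > h.py <<'E'
import cv2,numpy as np
from workcell import env, eyes
def ray(n,u,v):
    c=eyes.calibration(n); R,t=c["R"],c["t"]
    d=R.T@np.array([(u-c["cx"])/c["fx"],(v-c["cy"])/c["fy"],1]); return -R.T@t,d
def onz(n,u,v,z):
    o,d=ray(n,u,v); return o+d*(z-o[2])/d[2]
def cloud(n,p,d,mask):
    v,u=np.nonzero(mask&(d>0)); c=eyes.calibration(n); z=d[v,u]
    return (np.c_[(u-c["cx"])/c["fx"]*z,(v-c["cy"])/c["fy"]*z,z]-c["t"])@c["R"]
def circ(P):
    A=np.c_[2*P[:,:2],np.ones(len(P))]; s=np.linalg.lstsq(A,(P[:,:2]**2).sum(1),rcond=None)[0]
    return s[:2],np.sqrt(s[2]+s[:2]@s[:2])
def hullz(n,m,z):
    k=max(cv2.findContours(m.astype(np.uint8),cv2.RETR_EXTERNAL,cv2.CHAIN_APPROX_NONE)[0],key=cv2.contourArea)
    return circ(np.array([onz(n,u,v,z) for u,v in cv2.convexHull(k)[:,0]]))
E
python3 - <<'E'
from h import *
f=np.load("top0.npz");p,d=f["p"],f["d"]; hsv=cv2.cvtColor(p,cv2.COLOR_RGB2HSV)
def box(a,b,c,e):
    m=np.zeros(d.shape,bool);m[b:e,a:c]=1;return m
m=(p.max(2)<75)&box(325,200,382,256)
print("lid circle",hullz("top",m,.046)); P=cloud("top",p,d,m); 
K=P[(P[:,2]>.08)];print("knob",len(K),np.median(K,0) if len(K) else 0,"lid",np.median(P[:,2]))
o=(hsv[...,0]<16)&(hsv[...,1]>180)&(hsv[...,2]>120)&box(155,180,215,240)
P=cloud("top",p,d,o);print("collar n",len(P),np.percentile(P[:,2],[5,50,90,98]),np.median(P,0))
for z in(.165,.18,.195):print(z,hullz("top",o,z))
b=box(165,150,205,200);Q=cloud("top",p,d,b);Q=Q[Q[:,2]>.205];print("post",len(Q),np.median(Q,0),Q[:,2].max())
for nm,bb,zz in(("jar",box(255,130,295,168),.095),("salt",box(262,242,300,275),.075)):
    Q=cloud("top",p,d,bb);Q=Q[Q[:,2]>zz];print(nm,len(Q),Q.min(0),Q.max(0))
Q=cloud("top",p,d,box(165,180,230,245));Q=Q[(Q[:,2]>.095)&(Q[:,2]<.115)];print("mugrim",Q.min(0),Q.max(0))
g=np.load("scene0.npz");p2,d2=g["p"],g["d"];h2=cv2.cvtColor(p2,cv2.COLOR_RGB2HSV)
o2=(h2[...,0]<16)&(h2[...,1]>180)&(h2[...,2]>120)&box(180,220,230,255)
P=cloud("scene",p2,d2,o2);print("collar scene",len(P),np.percentile(P[:,2],[5,50,90,98]),P.min(0),P.max(0))
for z in(.165,.18,.195):print(z,hullz("scene",o2,z))
a=cv2.resize(p[190:300,310:420],(400,400));c=cv2.resize(p[150:250,150:250],(400,400))
cv2.imwrite("pics/c1.png",np.hstack([a,c])[:,:,::-1])
E
```

```text
lid circle (array([ 0.51524224, -0.19402276]), np.float64(0.041493790752533705))
knob 105 [ 0.51515736 -0.19315215  0.08810008] lid 0.046820274033103265
collar n 259 [0.16839314 0.17500868 0.17989623 0.18238061] [0.56728119 0.21781567 0.17500868]
0.165 (array([0.55824711, 0.20574695]), np.float64(0.03599982602586406))
0.18 (array([0.55653693, 0.20298483]), np.float64(0.03547338321315227))
0.195 (array([0.55482675, 0.2002227 ]), np.float64(0.03494694040044251))
post 38 [0.63671109 0.20277823 0.22317514] 0.22878524089437424
jar 251 [ 0.69684687 -0.01734784  0.09506934] [0.73872256 0.02150889 0.11133963]
salt 158 [ 0.42710921 -0.02169668  0.07647289] [0.4586282  0.00998291 0.09282453]
mugrim [0.4999483  0.14534408 0.09505171] [0.63531987 0.23669837 0.11117788]
collar scene 153 [0.16868731 0.17903994 0.18351624 0.1841582 ] [0.51517848 0.16651076 0.16742903] [0.5962317  0.24471799 0.18506349]
0.165 (array([0.58069924, 0.19442686]), np.float64(0.0392957317117381))
0.18 (array([0.55817327, 0.20565839]), np.float64(0.03825781696384279))
0.195 (array([0.53564729, 0.21688992]), np.float64(0.03721990221595027))
```

View pics/c1.png

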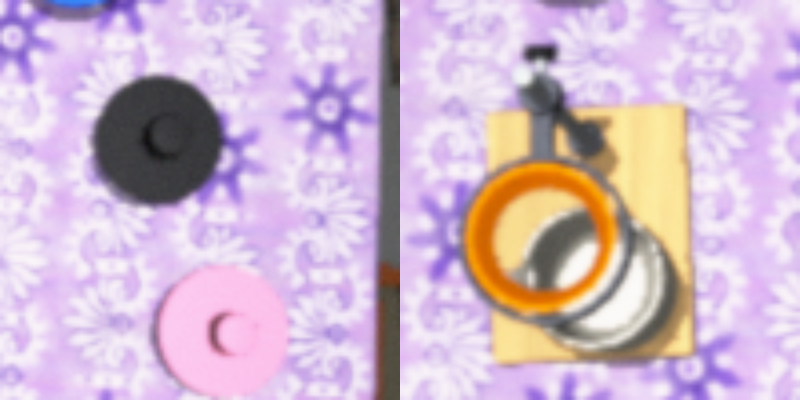

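The crop confirms the plain black-lidded steel cone, at crop (160,138), with its knob at (0.515, -0.1935). The collar axis is at about (0.556, 0.204) and its rim at about 0.183. I'll approach with a 30° turn, which keeps joint 6 in range at both ends.

```bash
python3 -m jog '[0.2,0.22,0,0,0,0.04,1, 0.4,0.44,0,0,0,0.08,1, 0.6,0.65,0,0,0,0.12,1, 0.8,0.87,0,0,0,0.1667,1, 0.8,0.87,0,0,0,0.1667,1, 0.8,0.87,0,0,0,0.1667,1, 0.8,0.87,0,0,0,0.1667,1, 0.8,0.87,0,0,0,0.1667,1]'
python3 -m jog '[0.2,0.22,0,0,0,0,1, 0.4,0.43,0,0,0,0,1, 0.6,0.65,0,0,0,0,1, 0.795,0.863,0,0,0,0,1, 0.795,0.863,0,0,0,0,1, 0.795,0.863,-0.2,0,0,0,0.3, 0.795,0.863,-0.3,0,0,0,0.3, 0.795,0.863,-0.4,0,0,0,0.3, 0.795,0.863,-0.4,0,0,0,0.3, 0.795,0.863,-0.4,0,0,0,0.3]'
python3 - <<'E'
from h import *
s=env.get_state();print(s["tcp_pos"],s["orientation"],s["joint_pos"],s["finger_gap"])
p,d=eyes.read_camera("scene");p2,_=eyes.read_camera("top")
cv2.imwrite("pics/c2.png",np.hstack([cv2.resize(p[190:290,290:390],(400,400)),cv2.resize(p2[180:280,300:400],(400,400))])[:,:,::-1])
E
```

```text
clock: 0.77
tcp_pos: [0.3574, -0.365, 0.2312]
orientation: [-0.0, 0.906, 0.424, -0.0]
wrist_force: [0.2, -0.7, -0.8]
finger_gap: 0.0853
grip_force: 0.0
clock: 1.6
tcp_pos: [0.5143, -0.1943, 0.1502]
orientation: [-0.001, 0.907, 0.422, -0.001]
wrist_force: [-0.1, -0.5, 0.5]
finger_gap: 0.0555
grip_force: 0.0
[ 0.51434736 -0.19430314  0.15023252] [-0.00118591  0.9066219   0.42194098 -0.0010614 ] [-5.07034478e-01  3.04519969e-01 -1.68116017e-01  1.10132689e+00
 -3.23716808e-04  1.76338721e+00] 0.05545215490065419
```

View pics/c2.png

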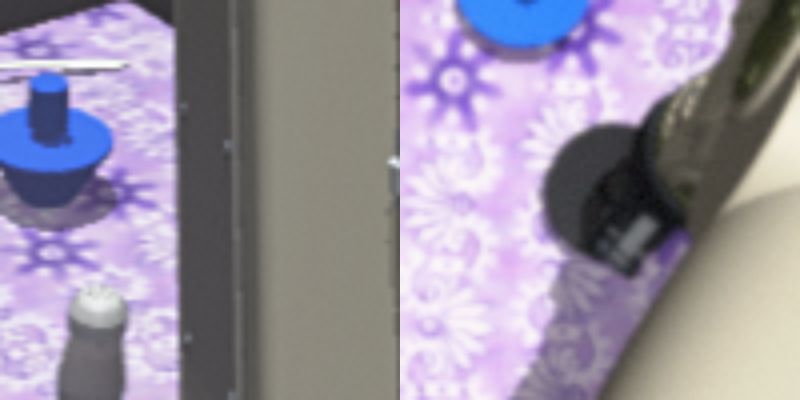

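The view shows the fingers over the black lid, at right crop (630,230), and the rest is hidden by the arm. I'll go down and grip.

```bash
python3 -m jog '[0,0,-0.15,0,0,0,0.3, 0,0,-0.3,0,0,0,0.3, 0,0,-0.4,0,0,0,0.3, 0,0,-0.45,0,0,0,0.3, 0,0,-0.49,0,0,0,0.3, 0,0,-0.49,0,0,0,0.3]' 
python3 -m jog '[0,0,0,0,0,0,-0.2, 0,0,0,0,0,0,-0.35, 0,0,0,0,0,0,-0.5, 0,0,0,0,0,0,-1, 0,0,0,0,0,0,-1, 0,0,0,0,0,0,-1, 0,0,0,0,0,0,-1, 0,0,0,0,0,0,-1]' 60
```

```text
clock: 2.2
tcp_pos: [0.5155, -0.1944, 0.0533]
orientation: [0.0, 0.907, 0.422, -0.0]
wrist_force: [-0.5, 0.8, -0.2]
finger_gap: 0.0559
grip_force: 0.0
clock: 2.87
tcp_pos: [0.5167, -0.1945, 0.055]
orientation: [0.001, 0.906, 0.423, 0.001]
wrist_force: [-0.6, 0.8, 5.9]
finger_gap: 0.0265
grip_force: 59.1
```

```bash
python3 -m jog '[0,0,0.05,0,0,0,-1, 0,0,0.15,0,0,0,-1, 0,0,0.25,0,0,0,-1, 0,0,0.4,0,0,0,-1, 0,0,0.55,0,0,0,-1, 0,0,0.7,0,0,0,-1, 0,0,0.85,0,0,0,-1, 0,0,1,0,0,0,-1, 0,0,1,0,0,0,-1, 0,0,1,0,0,0,-1]' 
python3 - <<'E'
from h import *
p,d=eyes.read_camera("scene");q,e=eyes.read_camera("top")
cv2.imwrite("pics/c3.png",np.hstack([cv2.resize(p[90:290,200:400],(400,400)),cv2.resize(q[150:300,280:430],(400,400))])[:,:,::-1])
E
```

```text
clock: 3.7
tcp_pos: [0.5163, -0.1942, 0.2555]
orientation: [0.002, 0.906, 0.423, 0.001]
wrist_force: [-0.7, 0.3, -4.0]
finger_gap: 0.0267
grip_force: 59.7
```

View pics/c3.png

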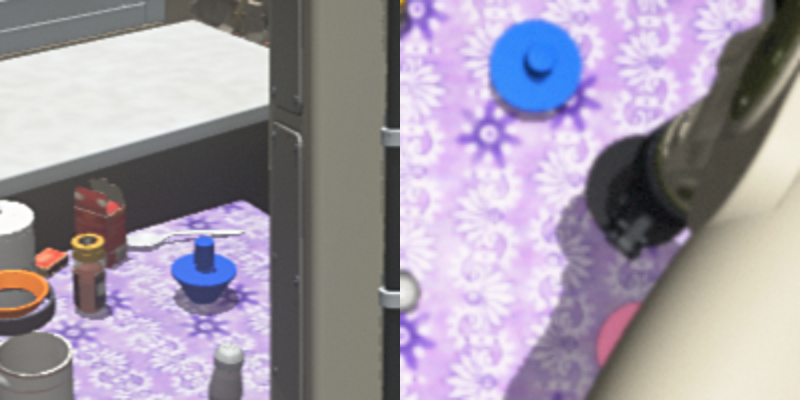

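The cone is lifted in the grip, at right crop (630,190), and the neighbours are undisturbed. I'll raise it a little more and carry it towards the collar, stopping short for a look.

```bash
python3 -m jog '[0,0.05,0.08,0,0,0,-1, 0.02,0.15,0.15,0,0,0,-1, 0.04,0.27,0.15,0,0,0,-1, 0.06,0.4,0.15,0,0,0,-1, 0.07,0.54,0.15,0,0,0,-1, 0.08,0.68,0.15,0,0,0,-1, 0.09,0.82,0.15,0,0,0,-1, 0.1,0.96,0.15,0,0,0,-1, 0.1,1,0.15,0,0,0,-1]' 
python3 -m jog '[0.01,0.12,0,0,0,0,-1, 0.03,0.26,0,0,0,0,-1, 0.05,0.4,0,0,0,0,-1, 0.06,0.54,0,0,0,0,-1, 0.08,0.68,0,0,0,0,-1, 0.1,0.82,0,0,0,0,-1, 0.1,0.93,0,0,0,0,-1, 0.1,0.99,0,0,0,0,-1, 0.1,0.99,0,0,0,0,-1, 0.1,0.99,0,0,0,0,-1, 0.1,0.99,0,0,0,0,-1, 0.1,0.99,0,0,0,0,-1]' 
python3 - <<'E'
from h import *
s=env.get_state();print(s["tcp_pos"],s["joint_pos"],s["wrist_force"])
p,d=eyes.read_camera("scene");q,e=eyes.read_camera("top")
np.savez("s4.npz",p=p,d=d,q=q,e=e)
cv2.imwrite("pics/c4.png",np.hstack([cv2.resize(p[160:310,130:280],(400,400)),cv2.resize(q[140:260,140:260],(400,400))])[:,:,::-1])
E
```

```text
clock: 4.55
tcp_pos: [0.5342, 0.0098, 0.2812]
orientation: [-0.002, 0.906, 0.424, -0.001]
wrist_force: [0.1, 0.6, -3.0]
finger_gap: 0.0267
grip_force: 59.8
clock: 5.55
tcp_pos: [0.5555, 0.2028, 0.2831]
orientation: [0.0, 0.907, 0.422, -0.0]
wrist_force: [0.7, 0.7, -3.2]
finger_gap: 0.0266
grip_force: 59.8
[0.55545779 0.20283951 0.28307462] [ 2.14702668e-01  3.40148175e-01  2.09509668e-01  1.44088010e+00
 -5.39178281e-04  2.48535191e+00] [ 0.69098179  0.65162622 -3.2348323 ]
```

View pics/c4.png

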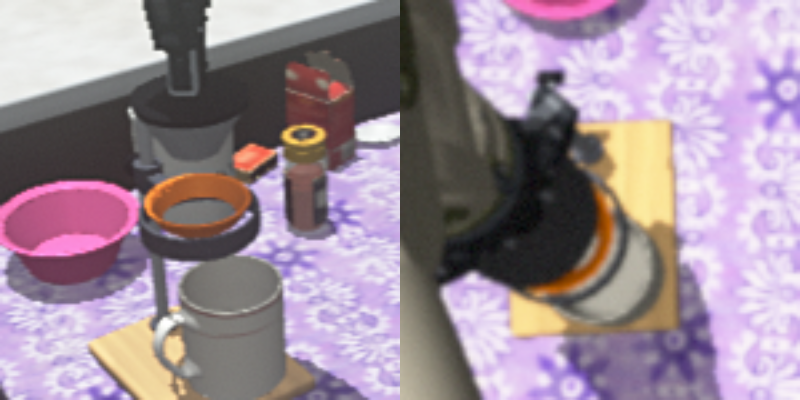

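The scene view shows the cone upright above the collar, lid at left crop (190,100) and collar at (200,205). I'll measure the lid once for the lateral offset.

```bash
python3 - <<'E'
from h import *
f=np.load("s4.npz");p=f["p"];d=f["d"];tcp=np.array([.5555,.2028,.2831])
m=np.zeros(d.shape,bool);m[160:232,172:230]=1
P=cloud("scene",p,d,np.ones(d.shape,bool)&m)
k=(P[:,2]>.235)&(P[:,2]<.272)&(np.hypot(P[:,0]-.5555,P[:,1]-.2028)<.06)
Q=P[k]; c=(Q[:,:2]);print(len(Q),Q.min(0),Q.max(0))
from scipy.optimize import least_squares
# cone wall/lid front: radius law r(h), h above underside z0
def r(h):return np.where(h>40e-3,.045,.02+.023/.04*h)
sel=Q[Q[:,2]>.232]
g=least_squares(lambda x:np.hypot(Q[:,0]-x[0],Q[:,1]-x[1])-r(np.clip(Q[:,2]-.228,0,.046)),[.5555,.2028],loss="soft_l1",f_scale=.002)
print("cone axis",g.x,np.std(g.fun))
hs=cv2.cvtColor(p,cv2.COLOR_RGB2HSV);o=(hs[...,0]<16)&(hs[...,1]>170)&(hs[...,2]>80);o[:220]=0;o[252:]=0;o[:,:178]=0;o[:,228:]=0
R=cloud("scene",p,d,o);print("rim z",np.percentile(R[:,2],[50,95]))
for z in(.178,.182,.186):print(z,hullz("scene",o,z))
E
```

```text
338 [0.51116793 0.16093868 0.23555625] [0.59557113 0.25010851 0.27199141]
cone axis [0.55727275 0.2041818 ] 0.0017705237597381823
rim z [0.17880023 0.18372982]
0.178 (array([0.56358325, 0.20158274]), np.float64(0.04062717574972728))
0.182 (array([0.55755898, 0.2045964 ]), np.float64(0.04033431663881627))
0.186 (array([0.5515347 , 0.20761006]), np.float64(0.040041457527897145))
```

The cone and collar axes agree to within about 1 mm in the same camera. Contact is expected at a TCP height of about 0.21, so I'll descend to just above that and then feel for it.

```bash
python3 -m jog '[0,0,-0.08,0,0,0,-1, 0,0,-0.16,0,0,0,-1, 0,0,-0.22,0,0,0,-1, 0,0,-0.27,0,0,0,-1, 0,0,-0.3,0,0,0,-1, 0,0,-0.31,0,0,0,-1, 0,0,-0.31,0,0,0,-1, 0,0,-0.31,0,0,0,-1]'
python3 -m jog '[0,0,-0.005,0,0,0,-1, 0,0,-0.01,0,0,0,-1, 0,0,-0.015,0,0,0,-1, 0,0,-0.015,0,0,0,-1]'
```

```text
clock: 6.32
tcp_pos: [0.5559, 0.2042, 0.222]
orientation: [0.0, 0.906, 0.422, 0.0]
wrist_force: [-0.8, -0.1, -3.1]
finger_gap: 0.0261
grip_force: 59.7
clock: 6.65
tcp_pos: [0.5555, 0.2042, 0.2184]
orientation: [0.0, 0.906, 0.423, 0.0]
wrist_force: [-0.6, 0.9, -2.7]
finger_gap: 0.0266
grip_force: 59.7
```

```bash
python3 -m jog '[0,0,-0.005,0,0,0,-1, 0,0,-0.01,0,0,0,-1, 0,0,-0.01,0,0,0,-1]'
python3 -m jog '[0,0,-0.005,0,0,0,-1, 0,0,-0.01,0,0,0,-1, 0,0,-0.01,0,0,0,-1]'
```

```text
clock: 6.9
tcp_pos: [0.5554, 0.2042, 0.2161]
orientation: [0.0, 0.906, 0.423, -0.0]
wrist_force: [-0.3, 0.6, -2.8]
finger_gap: 0.0264
grip_force: 59.7
clock: 7.15
tcp_pos: [0.5554, 0.2042, 0.2141]
orientation: [0.0, 0.906, 0.423, -0.0]
wrist_force: [0.6, -0.1, -3.3]
finger_gap: 0.0261
grip_force: 59.7
```

```bash
python3 -m jog '[0,0,-0.005,0,0,0,-1, 0,0,-0.01,0,0,0,-1, 0,0,-0.01,0,0,0,-1]'
```

```text
clock: 7.4
tcp_pos: [0.5554, 0.2041, 0.2121]
orientation: [0.0, 0.906, 0.423, -0.0]
wrist_force: [-0.1, 1.1, -3.0]
finger_gap: 0.0269
grip_force: 59.7
```

```bash
python3 -m jog '[0,0,-0.005,0,0,0,-1, 0,0,-0.01,0,0,0,-1, 0,0,-0.01,0,0,0,-1]'
```

```text
clock: 7.65
tcp_pos: [0.5557, 0.2036, 0.2105]
orientation: [0.001, 0.906, 0.422, 0.0]
wrist_force: [0.2, -2.4, -1.6]
finger_gap: 0.0267
grip_force: 59.9
```

```bash
python3 -m jog '[0,-0.005,0,0,0,0,-1, 0,-0.005,-0.003,0,0,0,-1, 0,-0.005,-0.003,0,0,0,-1, 0,-0.005,-0.003,0,0,0,-1]'
```

```text
clock: 7.98
tcp_pos: [0.5557, 0.2032, 0.21]
orientation: [0.0, 0.906, 0.423, 0.0]
wrist_force: [0.2, -1.2, 0.8]
finger_gap: 0.0266
grip_force: 60.1
```

```bash
python3 -m jog '[0,-0.004,-0.001,0,0,0,-1, 0,-0.004,-0.001,0,0,0,-1, 0,-0.004,-0.001,0,0,0,-1, 0,-0.004,-0.001,0,0,0,-1]' 20
```

```text
clock: 8.32
tcp_pos: [0.5556, 0.2029, 0.2099]
orientation: [-0.0, 0.906, 0.423, 0.001]
wrist_force: [-1.3, 2.5, 4.0]
finger_gap: 0.0264
grip_force: 60.4
```

```bash
python3 -m jog '[0,0.002,0.001,0,0,0,-0.35, 0,0.002,0.001,0,0,0,-0.3, 0,0.002,0.001,0,0,0,-0.2, 0,0.002,0.001,0,0,0,-0.1, 0,0.002,0.001,0,0,0,0, 0,0.002,0.001,0,0,0,0]'
python3 - <<'E'
from h import *
p,d=eyes.read_camera("scene");q,e=eyes.read_camera("top")
s=env.get_state();print(s["finger_gap"],s["wrist_force"])
np.savez("s5.npz",p=p,d=d,q=q,e=e)
cv2.imwrite("pics/c5.png",np.hstack([cv2.resize(p[180:280,150:250],(400,400)),cv2.resize(q[140:260,140:260],(400,400))])[:,:,::-1])
E
```

```text
clock: 8.82
tcp_pos: [0.5555, 0.2027, 0.2096]
orientation: [0.0, 0.906, 0.422, -0.0]
wrist_force: [0.2, -0.3, 0.6]
finger_gap: 0.0427
grip_force: 0.0
0.04208889447414238 [0.25943515 1.07299913 0.12657534]
```

View pics/c5.png

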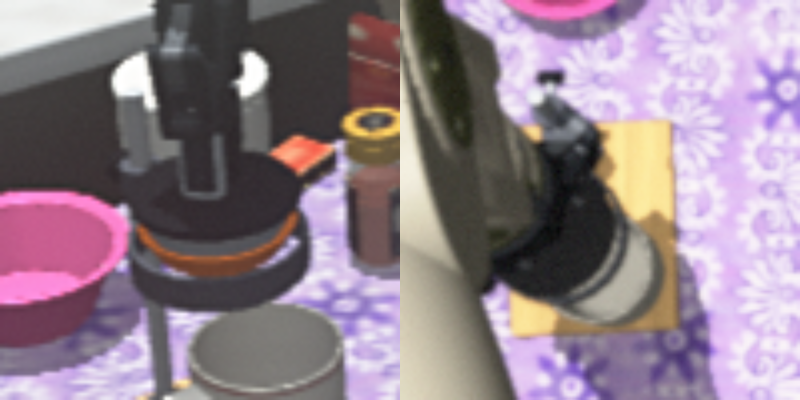

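The cone sits level in the collar, which is still proud of its ring (left crop (215,240)). I'll go up, shut the fingers and come down onto the knob.

```bash
python3 -m jog '[0,0,0.05,0,0,0,0, 0,0,0.15,0,0,0,0, 0,0,0.25,0,0,0,0, 0,0,0.3,0,0,0,0, 0,0,0.3,0,0,0,-0.5, 0,0,0.3,0,0,0,-1, 0,0,0.3,0,0,0,-1, 0,0,0.3,0,0,0,-1, 0,0,0.3,0,0,0,-1, 0,0,0.3,0,0,0,-1, 0,0,0.3,0,0,0,-1]'
python3 -m jog '[0,0,-0.04,0,0,0,-1, 0,0,-0.08,0,0,0,-1, 0,0,-0.1,0,0,0,-1, 0,0,-0.11,0,0,0,-1, 0,0,-0.11,0,0,0,-1, 0,0,-0.11,0,0,0,-1]'
```

```text
clock: 9.83
tcp_pos: [0.5553, 0.2027, 0.2691]
orientation: [-0.0, 0.906, 0.423, -0.001]
wrist_force: [1.1, -1.1, 0.2]
finger_gap: -0.0003
grip_force: 0.0
clock: 10.33
tcp_pos: [0.5554, 0.2028, 0.2475]
orientation: [0.0, 0.906, 0.423, -0.0]
wrist_force: [0.7, -0.2, -0.9]
finger_gap: 0.0001
grip_force: 0.0
```

```bash
python3 -m jog '[0,0,-0.005,0,0,0,-1, 0,0,-0.01,0,0,0,-1, 0,0,-0.015,0,0,0,-1, 0,0,-0.015,0,0,0,-1]'
python3 -m jog '[0,0,-0.005,0,0,0,-1, 0,0,-0.01,0,0,0,-1, 0,0,-0.01,0,0,0,-1]'
```

```text
clock: 10.67
tcp_pos: [0.5555, 0.2028, 0.2446]
orientation: [0.0, 0.906, 0.423, -0.0]
wrist_force: [0.2, -0.3, -0.9]
finger_gap: 0.0001
grip_force: 0.0
clock: 10.92
tcp_pos: [0.5556, 0.2029, 0.243]
orientation: [0.0, 0.906, 0.423, 0.0]
wrist_force: [-0.6, 0.0, 1.9]
finger_gap: -0.0001
grip_force: 0.6
```

```bash
python3 -m jog '[0,0,-0.005,0,0,0,-1, 0,0,-0.005,0,0,0,-1, 0,0,-0.005,0,0,0,-1]'
```

```text
clock: 11.17
tcp_pos: [0.5557, 0.2029, 0.2422]
orientation: [0.0, 0.906, 0.423, 0.0]
wrist_force: [-0.5, -0.6, 3.4]
finger_gap: 0.0001
grip_force: 2.1
```

```bash
for i in 1 2 3; do :; done; python3 -m jog '[0,0,-0.005,0,0,0,-1, 0,0,-0.01,0,0,0,-1, 0,0,-0.01,0,0,0,-1]'
```

```text
clock: 11.42
tcp_pos: [0.5556, 0.2028, 0.2397]
orientation: [0.0, 0.906, 0.423, 0.0]
wrist_force: [0.4, -0.0, 4.2]
finger_gap: 0.0
grip_force: 2.0
```

```bash
python3 -m jog '[0,0,-0.005,0,0,0,-1, 0,0,-0.01,0,0,0,-1, 0,0,-0.01,0,0,0,-1]'
```

```text
clock: 11.67
tcp_pos: [0.5555, 0.2028, 0.2375]
orientation: [0.0, 0.906, 0.423, -0.0]
wrist_force: [0.2, 1.3, 3.7]
finger_gap: -0.0002
grip_force: 1.7
```

```bash
python3 -m jog '[0,0,-0.005,0,0,0,-1, 0,0,-0.01,0,0,0,-1, 0,0,-0.01,0,0,0,-1]'
```

```text
clock: 11.92
tcp_pos: [0.5556, 0.2028, 0.2355]
orientation: [0.0, 0.906, 0.423, -0.0]
wrist_force: [1.4, -0.5, 4.2]
finger_gap: 0.0001
grip_force: 1.6
```

```bash
python3 -m jog '[0,0,-0.005,0,0,0,-1, 0,0,-0.005,0,0,0,-1, 0,0,-0.005,0,0,0,-1]'
```

```text
clock: 12.17
tcp_pos: [0.5556, 0.2028, 0.235]
orientation: [0.0, 0.906, 0.423, 0.0]
wrist_force: [-0.0, 0.4, 6.5]
finger_gap: 0.0003
grip_force: 2.8
```

```bash
python3 -m jog '[0,0,-0.005,0,0,0,-1, 0,0,-0.005,0,0,0,-1, 0,0,-0.005,0,0,0,-1]'
```

```text
clock: 12.42
tcp_pos: [0.5558, 0.2029, 0.2349]
orientation: [0.0, 0.906, 0.423, 0.001]
wrist_force: [-1.3, 0.5, 10.5]
finger_gap: 0.0
grip_force: 4.7
```

It's on the stop, at about 4 N per mm of command. I'll raise it towards 20–22 N.

```bash
python3 -m jog '[0,0,-0.004,0,0,0,-1, 0,0,-0.008,0,0,0,-1, 0,0,-0.008,0,0,0,-1, 0,0,-0.008,0,0,0,-1]'
```

```text
clock: 12.75
tcp_pos: [0.556, 0.203, 0.2348]
orientation: [0.0, 0.906, 0.423, 0.002]
wrist_force: [-2.3, 0.3, 15.7]
finger_gap: -0.0001
grip_force: 7.9
```

```bash
python3 -m jog '[0,0,-0.002,0,0,0,-1, 0,0,-0.004,0,0,0,-1, 0,0,-0.004,0,0,0,-1, 0,0,-0.004,0,0,0,-1]'
```

```text
clock: 13.08
tcp_pos: [0.5561, 0.203, 0.2348]
orientation: [0.001, 0.906, 0.423, 0.002]
wrist_force: [-4.0, -1.3, 19.7]
finger_gap: 0.0001
grip_force: 9.6
```

```bash
python3 -m jog '[0,0,-0.001,0,0,0,-1, 0,0,-0.0015,0,0,0,-1, 0,0,-0.0015,0,0,0,-1, 0,0,-0.0015,0,0,0,-1, 0,0,-0.0015,0,0,0,-1, 0,0,-0.0015,0,0,0,-1, 0,0,-0.0015,0,0,0,-1, 0,0,-0.0015,0,0,0,-1, 0,0,-0.0015,0,0,0,-1, 0,0,-0.0015,0,0,0,-1, 0,0,-0.0015,0,0,0,-1, 0,0,-0.0015,0,0,0,-1]'
```

```text
clock: 14.08
tcp_pos: [0.5561, 0.203, 0.2347]
orientation: [0.001, 0.906, 0.423, 0.002]
wrist_force: [-4.8, -0.5, 20.8]
finger_gap: -0.0002
grip_force: 10.2
```

Held for 1 s at about 20.8 N. I'll release gently, retreat upward and to the side, and look.

```bash
python3 -m jog '[0,0,0.006,0,0,0,-1, 0,0,0.012,0,0,0,-1, 0,0,0.018,0,0,0,-1, 0,0,0.025,0,0,0,-1, 0,0,0.04,0,0,0,-1, 0,0,0.1,0,0,0,-1, 0,0,0.25,0,0,0,-1, 0,0,0.4,0,0,0,-1, 0,0,0.5,0,0,0,-1, 0,0,0.5,0,0,0,-1]'
python3 -m jog '[0,-0.15,0,0,0,0,-1, -0.1,-0.3,0,0,0,0,-1, -0.2,-0.45,0,0,0,0,-1, -0.25,-0.6,0,0,0,0,-1, -0.3,-0.75,0,0,0,0,-1, -0.3,-0.9,0,0,0,0,-1, -0.3,-1,0,0,0,0,-1, -0.3,-1,0,0,0,0,-1, -0.3,-1,0,0,0,0,-1]'
python3 - <<'E'
from h import *
p,d=eyes.read_camera("scene");q,e=eyes.read_camera("top")
m=np.zeros(d.shape,bool);m[140:260,140:240]=1
P=cloud("top",q,e,m);P=P[np.hypot(P[:,0]-.556,P[:,1]-.203)<.06]
K=P[(P[:,2]>.215)];L=P[(P[:,2]>.155)&(P[:,2]<.2)&(np.hypot(P[:,0]-.556,P[:,1]-.203)<.04)]
print("knob",len(K),np.median(K,0));A=np.c_[L[:,:2]-[.556,.203],np.ones(len(L))];print("lid plane",np.linalg.lstsq(A,L[:,2],rcond=None)[0],len(L))
cv2.imwrite("pics/c6.png",np.hstack([cv2.resize(p[180:320,150:290],(400,400)),cv2.resize(q[140:260,140:260],(400,400))])[:,:,::-1])
E
```

```text
clock: 14.92
tcp_pos: [0.5568, 0.203, 0.3352]
orientation: [0.001, 0.906, 0.423, 0.003]
wrist_force: [0.8, -0.5, -0.3]
finger_gap: 0.0001
grip_force: 0.0
clock: 15.67
tcp_pos: [0.4951, 0.0019, 0.33]
orientation: [-0.001, 0.907, 0.421, -0.001]
wrist_force: [1.1, -0.3, -0.1]
finger_gap: -0.0001
grip_force: 0.0
knob 159 [0.55652995 0.20030806 0.23441153]
lid plane [-0.0116282   0.01174422  0.19266514] 882
```

View pics/c6.png

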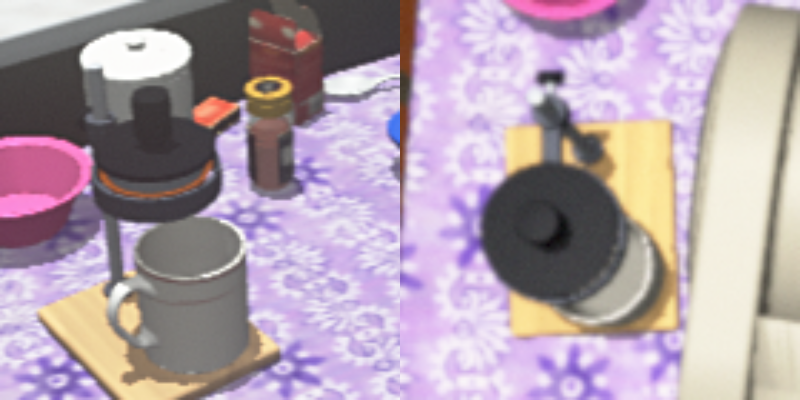

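The cone is level and centred, lid at right crop (550,235). The collar is flush in its ring at left crop (155,185), after about 8 mm of travel. The mug and jar have not moved.

```bash
python3 -c "
from workcell import env
print(env.hand_in())"
```

```text
the job is handed in; nothing more can be done
None
```

The cone is seated upright and centred in the collar, which I pressed fully home (about 8 mm of travel) and held at about 20 N for 1 s; the mug and jar looked undisturbed in the last picture, the shaker wasn't re-checked at the end, and the job is handed in at about 16 s (hand-in returned no verdict).

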